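Close the board-test jig

ROBOT

A 6-joint arm with a two-finger parallel gripper is mounted at the origin on the work surface; the furniture and walls round the work are solid. World frame = base frame: x ahead of the robot, y to its left, z up, the work surface at z = 0. Lengths are in m, angles in rad, forces in N, time in s.
With the tool pointing down it reaches from about 0.35 to 0.975 m from the base axis. Payload 17.4 kg.
Tool frame: the origin (TCP) lies midway between the tips of the shut fingers; the grasp point (between the pads) lies 19 mm behind it (ctrl.grip_depth is the distance from the TCP to the grasp point, in m); z points along the fingers, y is the line along which they close (so a half turn about z gives the same grasp; the last joint's range is limited). The gripper opens to 85 mm and grips with 20 to 120 N. Pads are 22 mm wide; open, the fingers measure 114 mm over their backs; the gripper's body (76 mm by 85 mm) begins 54 mm behind the grasp point. The pads swing forward as they close: fully open they stand 13 mm farther back than shut.
Start: joints at [-1.268, 0.116, 1.442, -0, 1.584, -0.038], TCP at [0.226, -0.636, 0.231] pointing down, gripper open.
Joint ranges: [-2.83, 2.83], [-0.83, 2.19], [0.07, 2.5], [-1.14, 4.28], [0.01, 3], [-2.97, 2.97]. Speed limits (rad/s): [1.89, 1.89, 2.22, 3.14, 3.14, 3.14].

INTERFACE

Orientations are given as a unit quaternion [x, y, z, w].
In Python, from plant import ctrl gives the robot as it stands.
- The arm moves only by the tool jog_arm, never from a script. Its argument "deltas" is a list of rows, each an object of numbers: "claw": the opening, from -1 (shut) to 1 (fully open); "x", "y", "z": the shift along the world's x, y, z in mm; "rx", "ry", "rz": the turn, a rotation vector about the world's x, y, z in degrees. In form: [{"claw": .., "x": .., "y": .., "z": .., "rx": .., "ry": .., "rz": ..}, ...]. A call has 1 to 20 rows; each row shifts and turns the commanded pose from where the row before left it; what a row does not reach is not made up. A row lasts 1/10 s, in which the tool goes at most 50 mm and 8.59 degrees, less where a joint would pass 70% of its speed; a pose out of reach is approached as far as the arm can. A call is refused whole if a number of a shift passes 50 or a number of a turn 8.59, either way. A call with a gripper value outside its range is refused whole. The fingers move at their own pace and stop on an object; "grip_force" is the grip in N (left out, the last holds). Time passes only in rows, so rows that do not move let the fingers close. It gives the time, the measured TCP pose, the force, the opening and the grip force at its end, in the units of the state.
- ctrl.state(): the state, without advancing time (a new reading comes with each control period).
- ctrl.get_image(name): name is "side" or "top" or "wrist"; returns (picture, depth): 480x640x3 uint8, blue, green, red; 480x640 float32, m along the optical axis (not along the pixel's ray), 0 where there is no reading.
- ctrl.calibration(name): a dict with "fx", "fy", "cx", "cy" (pixels), "dist" ([k1, k2, p1, p2, k3] as OpenCV has them; the pictures are not rectified), "pose" (4x4, takes a point from camera to world coordinates); the wrist camera has in their place "mount" (4x4, takes a point from camera to tool coordinates, whose origin is the TCP and whose axes are the flange's). Camera axes: x right, y up, looking along -z (the intrinsics and any distortion apply to the point x, -y, -z); pixel columns grow to the right and rows downward; lengths in m; the calibration is good to about 2 mm. A picture is of the moment at which its call begins: read the wrist's pose just before it. calibration takes no time and is no camera call.
- ctrl.hand_in(): hands the job in; it is judged then, once.
The state is a dict: "time_s": time; "joint_positions": joint angles; "qvel": joint speeds; "tau": joint torques, N m; "ee_pos": TCP position; "orientation": TCP orientation; "force": force on the tool from outside, world axes, zero at the start; "ft_torque": the same for the moment, N m; "finger_gap": finger opening in m; "finger_force": force on a finger pad.
Only numpy, scipy, OpenCV 4.12 (cv2) and the standard library are available. Lean on these libraries where they do the work, as an engineer would, in place of code of your own. Each camera call takes 0.05 s, during which the arm holds its last target. There are 200 camera calls.

TASK

Put the pressure plate on the board-test jig: draw it out of its grey dock by its tab and set it down flat on the worktop, then take it by its orange bar grip and lower it gently over the jig's two locating pins, tab between the blue cheeks, until it rests flush. The red bolt knob on the jig has to be pulled out first to let the tab down, and pushed fully home at the end so that the bolt locks the tab. Leave the other things on the worktop where they are.

Things in the scene. Friction and masses are not known exactly. Their poses are not given: they have to be found in the camera images.
- plate: Loose aluminium pressure plate, 0.25 kg, main part 110 (x) x 90 (y) x 10 mm thick, with a tab on its -x side and an orange bar grip on top. Origin: centre of the main part's underside; z up. Two through holes of 12 mm diameter at (-32, -30) and (38, 30) mm. At the start it lies in the dock, the tab sticking out of the mouth.
- plate_tab (a point): Middle of the plate's tab, where to pinch it across y: 78 mm along -x from the plate's origin and 5 mm above its underside. The tab is 24 mm wide (y), 10 mm thick, from x = -55 to -92 mm.
- plate_grip (a point): In the orange bar grip, straight over the plate's origin, 26 mm above its underside. The bar is 56 mm long (x), 16 mm wide (y), from 14 to 38 mm above the underside, on a black foot 66 x 26 mm.
- dock: Fixed grey storage dock, open toward its -x side. Origin: centre of its underside; z up. Floor 12 mm high, x = -50 to 62 mm, 106 mm wide; side walls 94 mm apart and a roof (underside 56, top 61 mm above the worktop) from x = -32 mm back, so the bar grip cannot be reached inside. The docked plate has about this frame's x, y and yaw.
- jig: Fixed board-test jig. Origin: on the worktop under the seat's centre; z up, tab slot toward -x. Grey base 124 x 96 mm, 14 mm high (tongue 68 mm wide on to x = -104 mm), two aluminium rails on it (the seat). Two blue cheeks at x = -88 to -62 mm, 60 mm high, 32 mm apart, 16 mm thick: the tab goes between them, where fingers do not fit.
- jig_seat (a point): Centre of the seat, 20 mm above the worktop, axes as the jig: the seated plate's origin lies here, its x along this x. Two steel locating pins of 10 mm diameter at (-32, -30) and (38, 30) mm rise 20 mm above the seat, their last 6 mm tapered.
- bolt (a joint): How far the locking bolt is pulled out, m: 0 home, 0.042 fully out. It slides out along the jig's -y. A detent holds it at each end: about 3 N moves it off, 4 N carries it over the middle (0.021), then it snaps on by itself. Home, its 10 mm rod crosses the slot 33 mm above the worktop, over the seated tab (top at 30 mm) and blocks a tab coming down; beyond 0.038 the slot is free.
- bolt_knob (a point): Centre of the red bolt knob, 24 mm in diameter and 22 mm long along the jig's y, 38 mm above the worktop; pinch it from above across the jig's x. It moves with the bolt.
- mug: Orange mug, 101 mm high, standing behind the dock, beside the blue drawer cabinet (fixed, 205 mm high, between dock and jig); leave it.
- fluid_bottle: Small clear bottle with blue cap, 39 mm wide, 96 mm high, standing at the right; leave it.
- blue_tape: Roll of blue tape, 72 mm wide, 19 mm high, lying at the front left; leave it.
- loupe: Black loupe, 38 mm wide, 31 mm high, at the front left; leave it.
- pliers: Small blue-handled pliers, 124 mm long, lying in front of the drawer cabinet; leave them.
- phone: Black phone, 144 x 68 x 8 mm, lying at the front right; leave it.
Mind the look-alikes: they are no part of the job. Of the things that look like the plate, the larger one is meant.

How it is judged:
By the outcome, as a careful person would: the job done as asked, in the order asked, and still so for the second after the job is handed in, with the robot touching nothing.
It also fails if it takes over 72 s, if anything falls off the work surface, if the arm or the gripper's body presses on something with over 40 N, if the wrist force passes 120 N, or if a joint passes its speed limit or range.

## Working session

There is one attempt and no reset: what is moved stays moved. The work goes in short steps, Python scripts to look and compute and a tool call to move; the robot and the scene stay as the last step left them, time stands still between calls to the robot, and variables do not carry over. Pictures are saved under pics/ and viewed, at most 10 in all, crops included, and the job is handed in when it is done.

Besides the shell and the picture viewer there is one more tool, called after "Emit:" as name(argument=value, ...) on one line, values as JSON. jog_arm: Moves the arm, as the interface text tells. Its arguments: {"type":"object","properties":{"deltas":{"type":"array","items":{"type":"object","properties":{"claw":{"type":"number"},"x":{"type":"number"},"y":{"type":"number"},"z":{"type":"number"},"rx":{"type":"number"},"ry":{"type":"number"},"rz":{"type":"number"}}}},"grip_force":{"type":"number"}},"required":["deltas"]}

```bash
ls; mkdir -p pics
cat > h.py <<'E'
import numpy as np, cv2
from plant import ctrl
from scipy.spatial.transform import Rotation as R
def cam(n):
    c=ctrl.calibration(n)
    K=np.array([[c['fx'],0,c['cx']],[0,c['fy'],c['cy']],[0,0,1]]);D=np.array(c['dist'])
    if 'pose' in c: P=np.array(c['pose'])
    else:
        s=ctrl.state();T=np.eye(4);T[:3,:3]=R.from_quat(s['orientation']).as_matrix();T[:3,3]=s['ee_pos'];P=T@np.array(c['mount'])
    return K,D,P
def rays(cm,uv):
    K,D,P=cm
    p=cv2.undistortPoints(np.array(uv,float).reshape(-1,1,2),K,D)[:,0]
    d=np.c_[p[:,0],-p[:,1],-np.ones(len(p))]
    return P[:3,3],d@P[:3,:3].T
def onz(cm,uv,z):
    o,d=rays(cm,uv);return o+d*((z-o[2])/d[:,2])[:,None]
def cloud(cm,dep):
    v,u=np.mgrid[0:480,0:640]
    o,d=rays(cm,np.c_[u.ravel(),v.ravel()])
    return (o+d*dep.ravel()[:,None]).reshape(480,640,3)
def proj(cm,X):
    K,D,P=cm
    c=(np.array(X)-P[:3,3])@P[:3,:3]
    c=c*[1,-1,-1]
    return cv2.projectPoints(c.reshape(-1,1,3),np.zeros(3),np.zeros(3),K,D)[0][:,0]
E
python3 - <<'E'
from h import *
for n in ['top','side']:
    i,d=ctrl.get_image(n);cv2.imwrite(f'pics/{n}0.png',i);np.save(f'{n}0.npy',d);print(n,cam(n)[2].round(3).tolist(),(d>0).mean())
print(ctrl.state())
E
```

```text
pics
top [[-0.277, 0.873, -0.401, -0.278], [-0.961, -0.257, 0.104, 0.252], [-0.012, 0.414, 0.91, 1.682], [0.0, 0.0, 0.0, 1.0]] 0.9803548177083333
side [[-0.945, 0.22, -0.244, 0.192], [-0.328, -0.632, 0.702, 0.891], [-0.0, 0.743, 0.669, 0.841], [0.0, 0.0, 0.0, 1.0]] 0.9959830729166667
{'time_s': 0.1, 'joint_positions': array([-1.26778001e+00,  1.16426722e-01,  1.44219776e+00,  1.28261307e-05,
        1.58400412e+00, -3.77870541e-02]), 'qvel': array([ 0.00103898, -0.00133213, -0.00033591, -0.0009065 , -0.00190309,
       -0.00119678]), 'tau': array([ 2.98710926e-03, -7.33665419e+01, -6.33787036e+01, -1.24789403e-04,
        5.28506105e-03,  4.43067313e-05]), 'ee_pos': array([ 0.22556671, -0.63601226,  0.23064406]), 'orientation': array([ 9.85516583e-01,  1.69578289e-01, -6.21336988e-05, -5.14275178e-04]), 'force': array([ 0.58059098, -0.06332056, -0.11914515]), 'ft_torque': array([-0.02733285,  0.0180073 ,  0.03122116]), 'finger_force': 0.0, 'finger_gap': 0.08551373800152456}
```

View pics/top0.png

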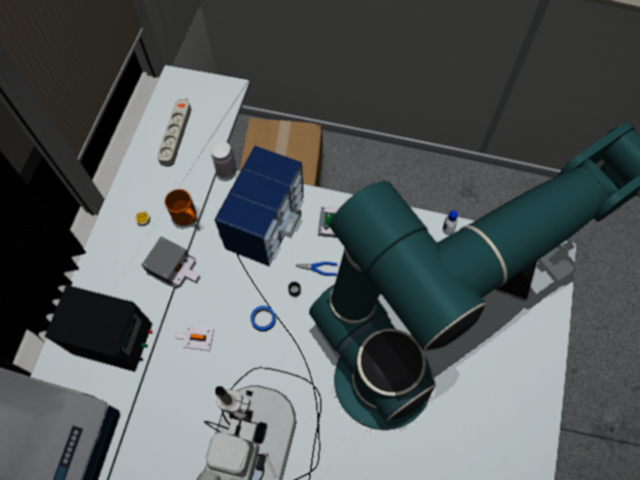

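View pics/side0.png

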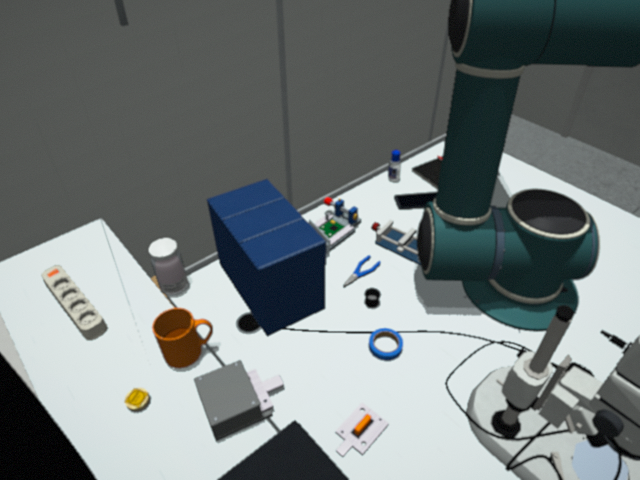

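Top: dock (168,260) with the tab out at (190,277); small look-alike plate lying loose at (197,337); jig by the cabinet at (328,222), partly hidden by the arm. Side: jig with red knob at (328,200) and cheeks (340-355,210); a second fixture with a red end at (375,227)-(420,245) is a possible look-alike.

Run:
```python
from h import *
t=cam('top');s=cam('side')
C=cloud(t,np.load('top0.npy'));S=cloud(s,np.load('side0.npy'))
def pr(n,C,l):
    for u,v in l: print(n,(u,v),C[v,u].round(3))
pr('top',C,[(168,255),(190,275),(197,337),(198,337),(325,222),(275,170),(320,268),(180,195),(160,320),(262,318),(225,155)])
pr('side',S,[(235,395),(270,385),(362,422),(328,200),(335,228),(375,227),(405,240),(425,245),(340,208),(354,215),(395,160),(265,230)])
i=cv2.imread('pics/side0.png')
a=cv2.resize(i[180:270,290:440],None,fx=4,fy=4,interpolation=3)
b=cv2.resize(i[350:460,190:400],None,fx=2.85,fy=2.85,interpolation=3)[:,:600]
a=cv2.copyMakeBorder(a[:285],0,0,0,0,0)
cv2.imwrite('pics/c1.png',np.vstack([a,b[:315]]) if a.shape[1]==b.shape[1] else a)
```

```text
top (168, 255) [0.51  0.495 0.057]
top (190, 275) [0.447 0.449 0.02 ]
top (197, 337) [0.252 0.465 0.035]
top (198, 337) [0.252 0.463 0.032]
top (325, 222) [0.504 0.017 0.014]
top (275, 170) [0.614 0.133 0.2  ]
top (320, 268) [0.366 0.073 0.006]
top (180, 195) [0.694 0.423 0.064]
top (160, 320) [ 0.343  0.564 -0.002]
top (262, 318) [ 0.267  0.277 -0.002]
top (225, 155) [0.752 0.259 0.128]
side (235, 395) [0.489 0.511 0.06 ]
side (270, 385) [0.449 0.451 0.023]
side (362, 422) [0.261 0.469 0.027]
side (328, 200) [ 0.521 -0.112  0.047]
side (335, 228) [ 0.477 -0.04   0.017]
side (375, 227) [ 0.374 -0.061  0.032]
side (405, 240) [ 0.288 -0.025  0.042]
side (425, 245) [0.231 0.115 0.163]
side (340, 208) [ 0.481 -0.096  0.042]
side (354, 215) [ 0.436 -0.076  0.045]
side (395, 160) [ 0.385 -0.329  0.075]
side (265, 230) [0.545 0.224 0.204]
```

View pics/c1.png

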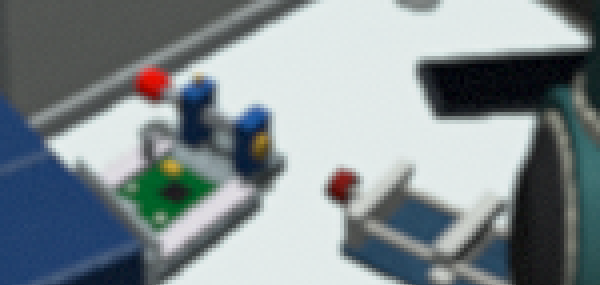

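The true jig is the one with blue cheeks, bright red knob and board ((150-260,80-240) in the crop); the one with dark-red knob and no cheeks (340,185) is the look-alike. Knob roughly at (0.52,-0.11). Going over it with the wrist camera.

Emit:
jog_arm(deltas=[{"z":40,"y":10},{"z":40,"y":30},{"z":30,"y":40,"x":10},{"y":40,"x":20,"rz":-7},{"y":40,"x":20,"rz":-7},{"y":40,"x":20,"rz":-7},{"y":40,"x":20,"rz":-7},{"y":40,"x":20,"rz":-7},{"y":40,"x":20,"rz":-7},{"y":40,"x":20},{"y":40,"x":20},{"y":40,"x":10},{"y":40,"x":10},{"y":20},{},{}])

```text
$.deltas[0]: bad value
```

Run:
```python
from h import *
print(np.array(ctrl.calibration('wrist')['mount']).round(3).tolist())
W=cam('wrist');i,d=ctrl.get_image('wrist');cv2.imwrite('pics/w1.png',i);np.savez('w1.npz',d=d,K=W[0],D=W[1],P=W[2])
i,d=ctrl.get_image('top');cv2.imwrite('pics/top1.png',i);np.save('top1.npy',d)
s=ctrl.state();print(s['time_s'],s['ee_pos'],s['orientation'],s['joint_positions'],s['force'])
```

```text
[[0.0, 0.951, 0.309, 0.079], [1.0, -0.0, 0.0, -0.0], [0.001, 0.309, -0.951, -0.141], [0.0, 0.0, 0.0, 1.0]]
0.2 [ 0.22557175 -0.63606289  0.23085222] [ 9.85516735e-01  1.69577787e-01 -3.57668815e-05 -3.71489369e-04] [-1.26780150e+00  1.16298282e-01  1.44200204e+00  2.73223297e-05
  1.58403824e+00 -3.78073164e-02] [-0.35917751 -0.42787499  0.52623448]
```

View pics/w1.png

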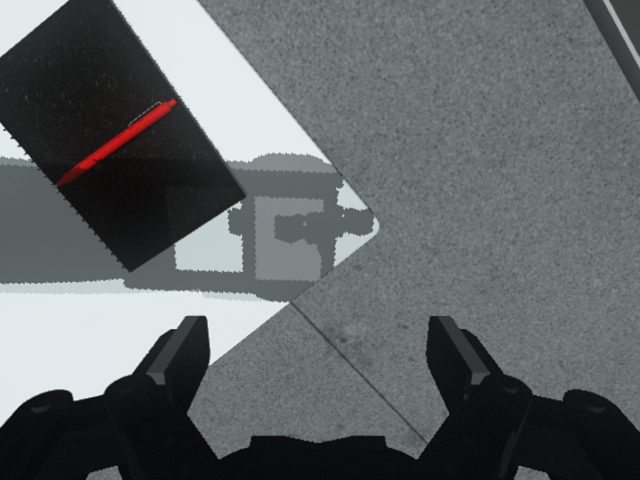

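The wrist view shows only the table edge, as the move was refused (all keys needed). Sending it again in full.

Emit:
jog_arm(deltas=[{"claw":1,"x":0,"y":10,"z":40,"rx":0,"ry":0,"rz":0},{"claw":1,"x":0,"y":30,"z":40,"rx":0,"ry":0,"rz":0},{"claw":1,"x":10,"y":40,"z":40,"rx":0,"ry":0,"rz":0},{"claw":1,"x":20,"y":40,"z":20,"rx":0,"ry":0,"rz":-7},{"claw":1,"x":20,"y":40,"z":0,"rx":0,"ry":0,"rz":-7},{"claw":1,"x":20,"y":40,"z":0,"rx":0,"ry":0,"rz":-7},{"claw":1,"x":20,"y":40,"z":0,"rx":0,"ry":0,"rz":-7},{"claw":1,"x":20,"y":40,"z":0,"rx":0,"ry":0,"rz":-7},{"claw":1,"x":20,"y":40,"z":0,"rx":0,"ry":0,"rz":-7},{"claw":1,"x":20,"y":40,"z":0,"rx":0,"ry":0,"rz":0},{"claw":1,"x":20,"y":40,"z":0,"rx":0,"ry":0,"rz":0},{"claw":1,"x":20,"y":40,"z":0,"rx":0,"ry":0,"rz":0},{"claw":1,"x":20,"y":40,"z":0,"rx":0,"ry":0,"rz":0},{"claw":1,"x":20,"y":40,"z":0,"rx":0,"ry":0,"rz":0},{"claw":1,"x":10,"y":40,"z":0,"rx":0,"ry":0,"rz":0},{"claw":1,"x":0,"y":0,"z":0,"rx":0,"ry":0,"rz":0},{"claw":1,"x":0,"y":0,"z":0,"rx":0,"ry":0,"rz":0}])

```text
time_s: 1.9
ee_pos: [0.4644, -0.0807, 0.3661]
orientation: [0.981, -0.194, -0.0, 0.0]
force: [-0.0, -0.4, -0.4]
finger_gap: 0.0855
finger_force: 0.0
```

```bash
cat >> h.py <<'E'
def shot(n,name):
    c=cam(n);i,d=ctrl.get_image(n);cv2.imwrite(f'pics/{name}.png',i);np.savez(f'{name}.npz',d=d,K=c[0],D=c[1],P=c[2]);return c,i,d
def load(name):
    z=np.load(f'{name}.npz');return (z['K'],z['D'],z['P']),cv2.imread(f'pics/{name}.png'),z['d']
def st():
    s=ctrl.state();r=R.from_quat(s['orientation']).as_matrix()
    print(round(s['time_s'],2),'ee',s['ee_pos'].round(4),'ydeg',np.degrees(np.arctan2(r[1,1],r[0,1])).round(2),'zax',r[:,2].round(4),'F',s['force'].round(1),'gap',round(s['finger_gap'],4),'q',s['joint_positions'].round(2))
E
python3 - <<'E'
from h import *
shot('wrist','w2');shot('top','top2');st()
E
```

```text
2.0 ee [ 0.4641 -0.082   0.3661] ydeg -112.51 zax [-1.e-04 -2.e-04 -1.e+00] F [0.  0.1 0.6] gap 0.0853 q [-0.23 -0.33  1.64 -0.    1.84  1.73]
```

View pics/w2.png

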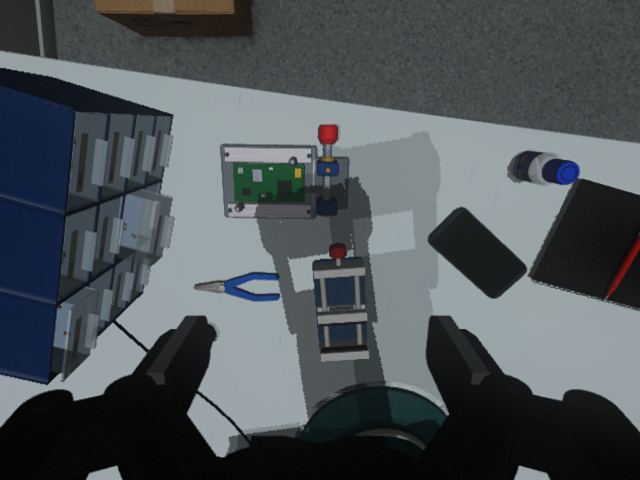

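The jig is clear: base (222-315,145-218), red knob (328,133), cheeks (327,166)/(327,206), pins near (293,161) and (240,208). Look-alike fixture at (340,310), dark knob.

Run:
```python
from h import *
c,i,d=load('w2');C=cloud(c,d);hsv=cv2.cvtColor(i,cv2.COLOR_BGR2HSV)
x,y,z=[C[...,k] for k in range(3)]
roi=np.zeros((480,640),bool);roi[115:230,205:365]=1
red=roi&((hsv[...,0]<8)|(hsv[...,0]>172))&(hsv[...,1]>180)&(hsv[...,2]>90)
print('red',red.sum(),C[red].min(0).round(4),C[red].max(0).round(4),np.argwhere(red).min(0),np.argwhere(red).max(0))
blue=roi&(abs(hsv[...,0].astype(int)-112)<10)&(hsv[...,1]>150)&(hsv[...,2]>60)&(z>.053)
n,l,s,ce=cv2.connectedComponentsWithStats(blue.astype(np.uint8))
for k in range(1,n):
    if s[k,4]>20: print('cheek',s[k],ce[k],onz(c,[ce[k]],.06).round(4),C[l==k].mean(0).round(4))
# base+rails outline: points 10..30 mm high left of cheeks
m=roi&(z>.009)&(z<.03)
m=cv2.morphologyEx(m.astype(np.uint8),cv2.MORPH_OPEN,np.ones((3,3)))
n,l,s,ce=cv2.connectedComponentsWithStats(m);k=1+s[1:,4].argmax();P=C[l==k]
r=cv2.minAreaRect((P[:,:2]*1000).astype(np.float32));print('base rect',r)
Z=roi&(z>.032)&(np.indices(z.shape)[1]<312)
n,l,s,ce=cv2.connectedComponentsWithStats(Z.astype(np.uint8))
for k in range(1,n): print('pin',s[k],C[l==k].mean(0).round(4),C[l==k][:,2].max().round(4))
cv2.imwrite('pics/w2c.png',cv2.resize(i[118:228,210:360],None,fx=5,fy=5,interpolation=cv2.INTER_CUBIC))
```

```text
red 275 [ 0.5102 -0.1284  0.0407] [ 0.5325 -0.1056  0.0506] [126 319] [142 336]
cheek [318 163  20  12 198] [327.38888889 168.39393939] [[ 0.4861 -0.1015  0.06  ]] [ 0.4867 -0.1016  0.0655]
base rect ((491.1331787109375, -26.533729553222656), (131.90890502929688, 97.1923828125), 66.5137710571289)
pin [260 115   1   1   1] [ 0.5375 -0.1104  0.5075] 0.5075
pin [211 116   1   1   1] [ 0.5375 -0.1104  0.5075] 0.5075
pin [254 118   1   1   1] [ 0.5375 -0.1104  0.5075] 0.5075
pin [211 121   1   1   1] [ 0.5375 -0.1104  0.5075] 0.5075
pin [236 120   1   1   1] [ 0.5375 -0.1104  0.5075] 0.5075
pin [211 126   1   1   1] [ 0.5375 -0.1104  0.5075] 0.5075
pin [242 127   1   1   1] [ 0.5375 -0.1104  0.5075] 0.5075
pin [224 130   1   1   1] [ 0.5375 -0.1104  0.5075] 0.5075
pin [284 131   1   1   1] [ 0.5375 -0.1104  0.5075] 0.5075
pin [261 136   1   1   1] [ 0.5375 -0.1104  0.5075] 0.5075
pin [293 141   1   1   1] [ 0.5375 -0.1104  0.5075] 0.5075
pin [306 141   1   1   1] [ 0.5375 -0.1104  0.5075] 0.5075
pin [257 145   1   1   1] [ 0.5375 -0.1104  0.5075] 0.5075
pin [294 144   1   1   1] [ 0.5375 
[... 1503 characters left out ...]
0 207   1   1   1] [ 0.5375 -0.1104  0.5075] 0.5075
pin [267 209   1   1   1] [ 0.5375 -0.1104  0.5075] 0.5075
pin [292 211   1   1   1] [ 0.5375 -0.1104  0.5075] 0.5075
pin [248 213   1   1   1] [ 0.5375 -0.1104  0.5075] 0.5075
pin [266 215   1   1   1] [ 0.5375 -0.1104  0.5075] 0.5075
pin [284 215   1   1   1] [ 0.5375 -0.1104  0.5075] 0.5075
pin [232 216   1   1   1] [ 0.5375 -0.1104  0.5075] 0.5075
pin [244 220   1   1   1] [ 0.5375 -0.1104  0.5075] 0.5075
pin [231 225   1   1   1] [ 0.5375 -0.1104  0.5075] 0.5075
pin [277 227   1   1   1] [ 0.5375 -0.1104  0.5075] 0.5075
pin [221 229   1   1   1] [ 0.5375 -0.1104  0.5075] 0.5075
pin [234 229   1   1   1] [ 0.5375 -0.1104  0.5075] 0.5075
```

View pics/w2c.png

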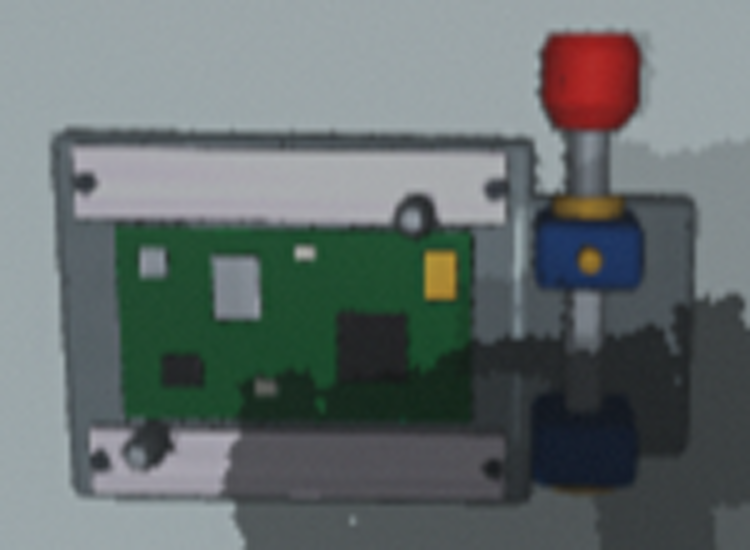

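Knob ≈ (0.5213,-0.117), top 0.0506 (expected 0.050); pins 91 mm apart (expected 92.2), yaw ≈ 66.7°. Consistent. Going to the knob, 3 mm outboard.

Emit:
jog_arm(deltas=[{"claw":0,"x":30,"y":-18,"z":-10,"rx":0,"ry":0,"rz":-0.8},{"claw":0,"x":30,"y":-18,"z":-30,"rx":0,"ry":0,"rz":0},{"claw":0,"x":0,"y":0,"z":-45,"rx":0,"ry":0,"rz":0},{"claw":0,"x":0,"y":0,"z":-45,"rx":0,"ry":0,"rz":0},{"claw":0,"x":0,"y":0,"z":-45,"rx":0,"ry":0,"rz":0},{"claw":0,"x":0,"y":0,"z":-45,"rx":0,"ry":0,"rz":0},{"claw":0,"x":0,"y":0,"z":-30,"rx":0,"ry":0,"rz":0},{"claw":0,"x":0,"y":0,"z":-20,"rx":0,"ry":0,"rz":0},{"claw":0,"x":0,"y":0,"z":0,"rx":0,"ry":0,"rz":0},{"claw":0,"x":0,"y":0,"z":0,"rx":0,"ry":0,"rz":0}])

```text
time_s: 3.0
ee_pos: [0.5243, -0.1184, 0.0969]
orientation: [0.979, -0.202, 0.0, 0.0]
force: [0.5, -0.2, 1.0]
finger_gap: 0.0426
finger_force: 0.0
```

Run:
```python
from h import *
c,i,d=shot('wrist','w3');st();C=cloud(c,d);hsv=cv2.cvtColor(i,cv2.COLOR_BGR2HSV)
red=((hsv[...,0]<8)|(hsv[...,0]>172))&(hsv[...,1]>150)&(hsv[...,2]>60)&(C[...,2]<.06)&(np.hypot(C[...,0]-.52,C[...,1]+.117)<.06)
print(red.sum(),np.percentile(C[red],[1,99],axis=0).round(4),np.argwhere(red).min(0),np.argwhere(red).max(0))
```

```text
3.05 ee [ 0.5247 -0.1183  0.0976] ydeg -113.34 zax [ 1.5e-03 -4.0e-04 -1.0e+00] F [-0.5  0.9 -0.2] gap 0.0429 q [-0.27 -0.12  1.89 -0.    1.36  1.71]
1409 [[ 0.5114 -0.1294  0.0334]
 [ 0.5341 -0.1064  0.0495]] [252 298] [295 338]
```

Emit:
jog_arm(deltas=[{"claw":0,"x":0,"y":0,"z":-30,"rx":0,"ry":0,"rz":0},{"claw":0,"x":0,"y":0,"z":-30,"rx":0,"ry":0,"rz":0},{"claw":0,"x":0,"y":0,"z":-19,"rx":0,"ry":0,"rz":0},{"claw":-0.8,"x":0,"y":0,"z":0,"rx":0,"ry":0,"rz":0},{"claw":-0.8,"x":0,"y":0,"z":0,"rx":0,"ry":0,"rz":0},{"claw":-0.8,"x":0,"y":0,"z":0,"rx":0,"ry":0,"rz":0},{"claw":-0.8,"x":0,"y":0,"z":0,"rx":0,"ry":0,"rz":0},{"claw":-0.8,"x":0,"y":0,"z":0,"rx":0,"ry":0,"rz":0}], grip_force=30)

```text
time_s: 3.85
ee_pos: [0.5242, -0.1181, 0.0181]
orientation: [0.979, -0.202, 0.0, 0.001]
force: [-1.2, -6.0, -15.2]
finger_gap: 0.0225
finger_force: 30.1
```

Emit:
jog_arm(deltas=[{"claw":-0.8,"x":4.6,"y":-2,"z":0,"rx":0,"ry":0,"rz":0},{"claw":-0.8,"x":4.6,"y":-2,"z":0,"rx":0,"ry":0,"rz":0},{"claw":-0.8,"x":4.6,"y":-2,"z":0,"rx":0,"ry":0,"rz":0},{"claw":-0.8,"x":4.6,"y":-2,"z":0,"rx":0,"ry":0,"rz":0},{"claw":-0.8,"x":4.6,"y":-2,"z":0,"rx":0,"ry":0,"rz":0},{"claw":-0.8,"x":4.6,"y":-2,"z":0,"rx":0,"ry":0,"rz":0},{"claw":-0.8,"x":4.6,"y":-2,"z":0,"rx":0,"ry":0,"rz":0},{"claw":-0.8,"x":4.6,"y":-2,"z":0,"rx":0,"ry":0,"rz":0},{"claw":-0.8,"x":2,"y":-1,"z":0,"rx":0,"ry":0,"rz":0},{"claw":-0.8,"x":0,"y":0,"z":0,"rx":0,"ry":0,"rz":0},{"claw":-0.8,"x":0,"y":0,"z":0,"rx":0,"ry":0,"rz":0}])

```text
time_s: 4.95
ee_pos: [0.5618, -0.1343, 0.0177]
orientation: [0.979, -0.202, -0.002, -0.0]
force: [-14.4, 1.7, -6.2]
finger_gap: 0.0225
finger_force: 31.1
```

Emit:
jog_arm(deltas=[{"claw":0,"x":0,"y":0,"z":0,"rx":0,"ry":0,"rz":0},{"claw":0,"x":0,"y":0,"z":0,"rx":0,"ry":0,"rz":0},{"claw":0,"x":0,"y":0,"z":10,"rx":0,"ry":0,"rz":0},{"claw":0,"x":0,"y":0,"z":30,"rx":0,"ry":0,"rz":0},{"claw":0,"x":-10,"y":10,"z":50,"rx":0,"ry":0,"rz":0},{"claw":0,"x":-20,"y":20,"z":50,"rx":0,"ry":0,"rz":0},{"claw":0,"x":-20,"y":20,"z":40,"rx":0,"ry":0,"rz":0},{"claw":0,"x":-20,"y":20,"z":0,"rx":0,"ry":0,"rz":0},{"claw":0,"x":0,"y":20,"z":0,"rx":0,"ry":0,"rz":0},{"claw":0,"x":0,"y":0,"z":0,"rx":0,"ry":0,"rz":0},{"claw":0,"x":0,"y":0,"z":0,"rx":0,"ry":0,"rz":0}])

```text
time_s: 6.05
ee_pos: [0.4963, -0.0473, 0.19]
orientation: [0.98, -0.201, 0.001, 0.0]
force: [0.1, -0.8, -0.0]
finger_gap: 0.0428
finger_force: 0.0
```

```bash
cat >> h.py <<'E'
def jigm(name):
    c,i,d=load(name);C=cloud(c,d);hsv=cv2.cvtColor(i,cv2.COLOR_BGR2HSV)
    red=((hsv[...,0]<8)|(hsv[...,0]>172))&(hsv[...,1]>180)&(hsv[...,2]>90)&(C[...,2]<.06)&(C[...,2]>.02)&(C[...,0]>.48)&(C[...,1]<-.05)
    if red.any(): print('red',red.sum(),np.percentile(C[red],[1,99],axis=0).round(4).tolist())
    A=[]
    for q in [(.5076,-.0641),(.4804,.0228)]:
        m=(np.hypot(C[...,0]-q[0],C[...,1]-q[1])<.012)&(C[...,2]>.03)&(C[...,2]<.05)
        ft=m&(C[...,2]>.038)
        uv=np.argwhere(ft)[:,::-1].mean(0);a=onz(c,[uv],.04)[0]
        print('pin n',m.sum(),ft.sum(),C[m].mean(0).round(4),'top',a.round(4));A.append(a[:2])
    v=A[1]-A[0];yaw=np.arctan2(v[1],v[0])-np.arctan2(60,70)
    o=(A[0]+A[1])/2-.003*np.array([np.cos(yaw),np.sin(yaw)])
    print('len',np.linalg.norm(v).round(4),'yaw',np.degrees(yaw).round(2),'origin',o.round(4))
E
python3 - <<'E'
from h import *
shot('wrist','w4');st();jigm('w4');jigm('w2')
c,i,d=load('top2');t,ti,td=c,i,d
# dock from top view
C=cloud(c,d);z=C[...,2]
roi=(C[...,0]>.38)&(C[...,0]<.62)&(C[...,1]>.36)&(C[...,1]<.62)
m=(roi&(z>.05)&(z<.07)).astype(np.uint8);m=cv2.morphologyEx(m,cv2.MORPH_OPEN,np.ones((3,3)))
n,l,s,ce=cv2.connectedComponentsWithStats(m);k=1+s[1:,4].argmax()
print('roof',s[k],cv2.minAreaRect((C[l==k][:,:2]*1000).astype(np.float32)))
hsv=cv2.cvtColor(i,cv2.COLOR_BGR2HSV)
x0,y0,w,h=s[k][:4];cv2.imwrite('pics/topc.png',cv2.resize(ti[y0-15:y0+75,x0-20:x0+100],None,fx=5,fy=5,interpolation=cv2.INTER_CUBIC))
E
```

```text
6.1 ee [ 0.4963 -0.0476  0.1896] ydeg -113.26 zax [ 1.e-03 -3.e-04 -1.e+00] F [ 0.4  0.4 -0.5] gap 0.0425 q [-0.15 -0.26  1.87 -0.    1.54  1.83]
red 855 [[0.5486, -0.1439, 0.0419], [0.5703, -0.122, 0.0499]]
pin n 121 40 [ 0.5084 -0.0642  0.0362] top [ 0.508  -0.0639  0.04  ]
pin n 110 38 [0.4812 0.0226 0.0361] top [0.4806 0.0232 0.04  ]
len 0.0914 yaw 66.86 origin [ 0.4931 -0.0231]
red 275 [[0.5112, -0.1276, 0.0415], [0.5317, -0.1066, 0.0502]]
pin n 53 17 [ 0.5076 -0.0642  0.0362] top [ 0.5074 -0.0639  0.04  ]
pin n 47 15 [0.4804 0.0228 0.0365] top [0.48   0.0238 0.04  ]
len 0.0919 yaw 66.79 origin [ 0.4925 -0.0228]
roof [ 145  237   42   42 1037] ((506.44390869140625, 508.49432373046875), (99.08483123779297, 107.57514190673828), 46.66157913208008)
```

View pics/topc.png

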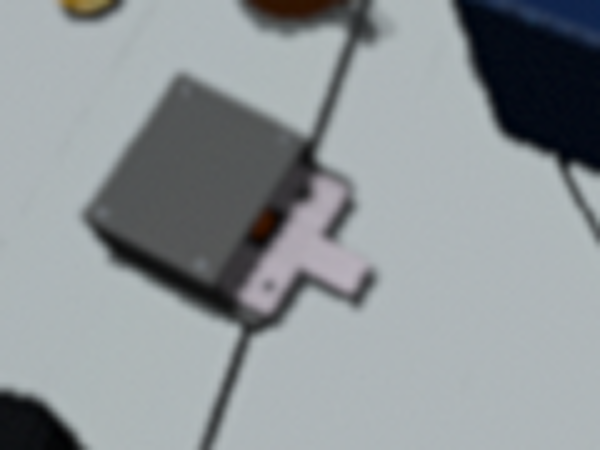

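The crop shows the dock roof (200,180), the plate's front strip, tab tip at (360,290) and a bit of the orange bar at (265,220). This is the larger plate in the grey dock, the loose one (197,337) in the top view being the small look-alike. Bolt measured ≈40–41 mm out. Moving over the tab (≈0.4425,0.441).

Emit:
jog_arm(deltas=[{"claw":0,"x":-20,"y":0,"z":40,"rx":0,"ry":0,"rz":0},{"claw":0,"x":-30,"y":10,"z":40,"rx":0,"ry":0,"rz":7},{"claw":0,"x":-30,"y":25,"z":35,"rx":0,"ry":0,"rz":7},{"claw":0,"x":-20,"y":40,"z":0,"rx":0,"ry":0,"rz":7},{"claw":0,"x":0,"y":45,"z":0,"rx":0,"ry":0,"rz":7},{"claw":0,"x":0,"y":45,"z":0,"rx":0,"ry":0,"rz":7},{"claw":0,"x":0,"y":45,"z":0,"rx":0,"ry":0,"rz":7},{"claw":0,"x":0,"y":45,"z":0,"rx":0,"ry":0,"rz":7},{"claw":0,"x":0,"y":45,"z":0,"rx":0,"ry":0,"rz":7},{"claw":0,"x":0,"y":45,"z":0,"rx":0,"ry":0,"rz":7},{"claw":0,"x":0,"y":45,"z":0,"rx":0,"ry":0,"rz":7},{"claw":0,"x":10,"y":40,"z":0,"rx":0,"ry":0,"rz":0},{"claw":0,"x":10,"y":40,"z":-30,"rx":0,"ry":0,"rz":0},{"claw":0,"x":0,"y":0,"z":-40,"rx":0,"ry":0,"rz":0},{"claw":0,"x":0,"y":0,"z":-20,"rx":0,"ry":0,"rz":0},{"claw":0,"x":0,"y":0,"z":0,"rx":0,"ry":0,"rz":0},{"claw":0,"x":0,"y":0,"z":0,"rx":0,"ry":0,"rz":0}])

```text
time_s: 7.8
ee_pos: [0.4185, 0.4203, 0.2128]
orientation: [0.918, 0.396, 0.0, -0.0]
force: [0.4, 0.1, 0.9]
finger_gap: 0.0426
finger_force: 0.0
```

Run:
```python
from h import *
shot('wrist','w5');shot('top','top5');shot('side','side5');st()
```

```text
7.95 ee [0.4185 0.4206 0.214 ] ydeg -43.3 zax [ 0.0019  0.0017 -1.    ] F [-0.6 -0.5  0. ] gap 0.0426 q [ 0.74 -0.06  1.65 -0.    1.55  1.5 ]
```

View pics/w5.png

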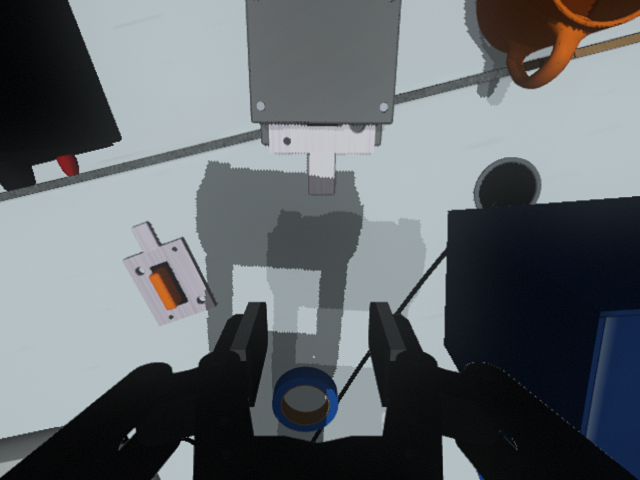

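The tab shows at (308-335,154-194) below the dock roof (248-400,0-123); nothing between it and the tape roll but clear table.

Run:
```python
from h import *
c,i,d=load('w5');C=cloud(c,d);z=C[...,2]
v,u=np.mgrid[0:480,0:640]
# tab edges in the image by depth, on plane z=.022
m=((z>.012)&(z<.032)&(v>158)&(v<200)&(u>290)&(u<350)).astype(np.uint8)
n,l,s,ce=cv2.connectedComponentsWithStats(m);k=1+s[1:,4].argmax();print(s[k],np.median(C[l==k][:,2]).round(4))
cnt=cv2.findContours((l==k).astype(np.uint8),cv2.RETR_EXTERNAL,cv2.CHAIN_APPROX_NONE)[0][0][:,0]
P=onz(c,cnt,.022)[:,:2]
ctr,(w,h),a=cv2.minAreaRect((P*1000).astype(np.float32));print('tab rect',ctr,w,h,a)
# midline per row
mid=[];
for r in range(162,190):
    cc=np.where(l[r]==k)[0]
    if len(cc)>5: mid.append(((cc[0]+cc[-1])/2,r,len(cc)))
mid=np.array(mid);M=onz(c,mid[:,:2],.022)[:,:2];f=cv2.fitLine((M*1000).astype(np.float32),cv2.DIST_L2,0,.01,.01).ravel();print('midline dir',np.degrees(np.arctan2(f[1],f[0])),f[2:])
row=np.where((l==k).any(1))[0].max();tip=onz(c,[[mid[-1,0],row+.5]],.022);print('tip',tip)
# roof edges
m=((z>.05)&(z<.07)&(v<140)&(u>230)&(u<420)).astype(np.uint8);Q=C[m>0][:,:2]
print('roof',cv2.minAreaRect((Q*1000).astype(np.float32)))
```

```text
[308 159  27  37 991] 0.0209
tab rect (443.8135681152344, 443.4451904296875) 31.29062843322754 23.091920852661133 46.695655822753906
midline dir 46.85685 [444.8075  444.55685]
tip [[0.43278343 0.43172733 0.022     ]]
roof ((502.2210998535156, 504.7523193359375), (79.23284149169922, 106.51042938232422), 46.2348747253418)
```

Emit:
jog_arm(deltas=[{"claw":0,"x":24,"y":21,"z":-20,"rx":0,"ry":0,"rz":0},{"claw":0,"x":0,"y":0,"z":-45,"rx":0,"ry":0,"rz":0},{"claw":0,"x":0,"y":0,"z":-45,"rx":0,"ry":0,"rz":0},{"claw":0,"x":0,"y":0,"z":-40,"rx":0,"ry":0,"rz":0},{"claw":0,"x":0,"y":0,"z":-30,"rx":0,"ry":0,"rz":0},{"claw":0,"x":0,"y":0,"z":-23,"rx":0,"ry":0,"rz":0},{"claw":0,"x":0,"y":0,"z":0,"rx":0,"ry":0,"rz":0},{"claw":0,"x":0,"y":0,"z":0,"rx":0,"ry":0,"rz":0}], grip_force=60)

```text
time_s: 8.75
ee_pos: [0.4425, 0.4419, 0.0105]
orientation: [0.918, 0.396, 0.001, -0.0]
force: [0.2, 0.1, 0.0]
finger_gap: 0.0425
finger_force: 0.0
```

Emit:
jog_arm(deltas=[{"claw":-0.8,"x":0,"y":0,"z":0,"rx":0,"ry":0,"rz":0},{"claw":-0.8,"x":0,"y":0,"z":0,"rx":0,"ry":0,"rz":0},{"claw":-0.8,"x":0,"y":0,"z":0,"rx":0,"ry":0,"rz":0},{"claw":-0.8,"x":0,"y":0,"z":0,"rx":0,"ry":0,"rz":0},{"claw":-0.8,"x":0,"y":0,"z":0,"rx":0,"ry":0,"rz":0}])

```text
time_s: 9.25
ee_pos: [0.4428, 0.4422, 0.0113]
orientation: [0.918, 0.396, 0.002, -0.0]
force: [-0.3, -2.3, 8.0]
finger_gap: 0.0221
finger_force: 60.1
```

Emit:
jog_arm(deltas=[{"claw":-0.8,"x":-3.4,"y":-3.6,"z":0,"rx":0,"ry":0,"rz":0},{"claw":-0.8,"x":-6.8,"y":-7.3,"z":0,"rx":0,"ry":0,"rz":0},{"claw":-0.8,"x":-6.8,"y":-7.3,"z":0,"rx":0,"ry":0,"rz":0},{"claw":-0.8,"x":-6.8,"y":-7.3,"z":0,"rx":0,"ry":0,"rz":0},{"claw":-0.8,"x":-6.8,"y":-7.3,"z":0,"rx":0,"ry":0,"rz":0},{"claw":-0.8,"x":-6.8,"y":-7.3,"z":0,"rx":0,"ry":0,"rz":0}])

```text
time_s: 9.85
ee_pos: [0.4042, 0.4011, 0.0095]
orientation: [0.918, 0.397, 0.001, -0.0]
force: [3.0, 2.9, 4.0]
finger_gap: 0.0221
finger_force: 59.6
```

Emit:
jog_arm(deltas=[{"claw":-0.8,"x":-6.8,"y":-7.3,"z":0,"rx":0,"ry":0,"rz":0},{"claw":-0.8,"x":-6.8,"y":-7.3,"z":0,"rx":0,"ry":0,"rz":0},{"claw":-0.8,"x":-6.8,"y":-7.3,"z":0,"rx":0,"ry":0,"rz":0},{"claw":-0.8,"x":-6.8,"y":-7.3,"z":0,"rx":0,"ry":0,"rz":0},{"claw":-0.8,"x":-6.8,"y":-7.3,"z":0,"rx":0,"ry":0,"rz":0},{"claw":-0.8,"x":-6.8,"y":-7.3,"z":0,"rx":0,"ry":0,"rz":0},{"claw":-0.8,"x":-6.8,"y":-7.3,"z":0,"rx":0,"ry":0,"rz":0},{"claw":-0.8,"x":0,"y":0,"z":0,"rx":0,"ry":0,"rz":0},{"claw":-0.8,"x":0,"y":0,"z":0,"rx":0,"ry":0,"rz":0}])

```text
time_s: 10.75
ee_pos: [0.3567, 0.3502, 0.0089]
orientation: [0.918, 0.397, -0.0, 0.0]
force: [0.2, 0.1, -2.8]
finger_gap: 0.0221
finger_force: 59.2
```

Run:
```python
from h import *
c,i,d=shot('wrist','w6');st();shot('top','top6');shot('side','side6')
cv2.imwrite('pics/m6.png',np.hstack([cv2.resize(i,(400,300)),cv2.resize(cv2.imread('pics/side6.png')[270:480,140:420],(400,300))]))
```

```text
10.8 ee [0.3569 0.3504 0.0089] ydeg -43.28 zax [-0.  0. -1.] F [ 0.2  0.6 -2.4] gap 0.022 q [ 0.73 -0.11  2.05  0.    1.21  1.48]
```

View pics/m6.png

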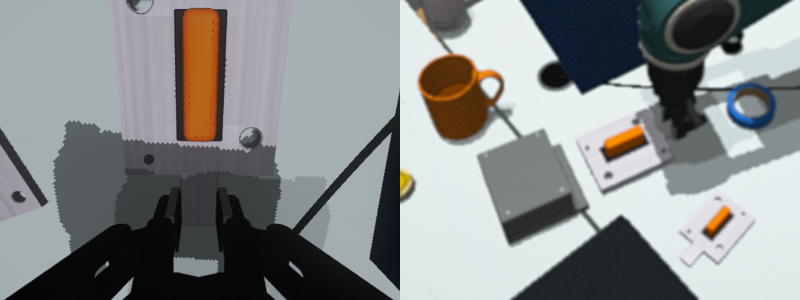

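The plate is out, in the fingers by its tab (left: bar at (200,75)), clear of the dock. Lowering.

Emit:
jog_arm(deltas=[{"claw":-0.8,"x":0,"y":0,"z":-3,"rx":0,"ry":0,"rz":0},{"claw":-0.8,"x":0,"y":0,"z":-3,"rx":0,"ry":0,"rz":0},{"claw":-0.8,"x":0,"y":0,"z":-2,"rx":0,"ry":0,"rz":0},{"claw":-0.8,"x":0,"y":0,"z":-1,"rx":0,"ry":0,"rz":0},{"claw":-0.8,"x":0,"y":0,"z":0,"rx":0,"ry":0,"rz":0},{"claw":-0.8,"x":0,"y":0,"z":0,"rx":0,"ry":0,"rz":0}])

```text
time_s: 11.5
ee_pos: [0.3569, 0.3503, 0.0002]
orientation: [0.918, 0.397, -0.0, 0.0]
force: [-3.5, -3.5, 6.3]
finger_gap: 0.0218
finger_force: 63.4
```

Run:
```python
from h import *
c,i,d=shot('wrist','w7');st();C=cloud(c,d);R_=R.from_euler('z',-46.8,degrees=True).as_matrix()
hsv=cv2.cvtColor(i,cv2.COLOR_BGR2HSV)
tab=ctrl.state()['ee_pos'];L=(C-tab)@R_.T  # x along plate
m=(hsv[...,1]<40)&(hsv[...,2]>90)&(abs(L[...,1])<.04)&(abs(L[...,1])>.02)
for a in np.arange(.025,.13,.015):
    q=m&(abs(L[...,0]-a)<.005)&(C[...,2]>.003); print(a.round(3),q.sum(),np.median(C[q][:,2]).round(4) if q.any() else '')
```

```text
11.55 ee [3.568e-01 3.503e-01 2.000e-04] ydeg -43.27 zax [-2.e-04 -2.e-04 -1.e+00] F [-3.9 -3.3  5.6] gap 0.0226 q [ 0.73 -0.1   2.05  0.    1.19  1.48]
0.025 10 0.0095
0.04 868 0.0093
0.055 3102 0.0093
0.07 3534 0.0092
0.085 3950 0.0091
0.1 4455 0.0091
0.115 1806 0.0089
0.13 0
```

Flat on the table (top ≈ 9 mm along its whole length). Releasing, rising to look, and checking the cabinet's clearance to the jig.

Emit:
jog_arm(deltas=[{"claw":0,"x":0,"y":0,"z":0,"rx":0,"ry":0,"rz":0},{"claw":0,"x":0,"y":0,"z":0,"rx":0,"ry":0,"rz":0},{"claw":0,"x":0,"y":0,"z":0,"rx":0,"ry":0,"rz":0},{"claw":0,"x":0,"y":0,"z":20,"rx":0,"ry":0,"rz":0},{"claw":0,"x":0,"y":0,"z":40,"rx":0,"ry":0,"rz":0},{"claw":0,"x":0,"y":0,"z":50,"rx":0,"ry":0,"rz":0},{"claw":0,"x":0,"y":0,"z":40,"rx":0,"ry":0,"rz":0},{"claw":0,"x":0,"y":0,"z":0,"rx":0,"ry":0,"rz":0},{"claw":0,"x":0,"y":0,"z":0,"rx":0,"ry":0,"rz":0}])

```text
time_s: 12.45
ee_pos: [0.3571, 0.3506, 0.1506]
orientation: [0.918, 0.397, 0.001, -0.0]
force: [-0.7, 0.4, -0.2]
finger_gap: 0.0428
finger_force: 0.0
```

```bash
cat >> h.py <<'E'
def plate(name,zb=0.0,roi=(.25,.6,.25,.6)):
    c,i,d=load(name);C=cloud(c,d);hsv=cv2.cvtColor(i,cv2.COLOR_BGR2HSV);z=C[...,2]
    m=(hsv[...,0]<18)&(hsv[...,1]>150)&(hsv[...,2]>60)&(abs(z-.038-zb)<.006)&(C[...,0]>roi[0])&(C[...,0]<roi[1])&(C[...,1]>roi[2])&(C[...,1]<roi[3])
    n,l,s,ce=cv2.connectedComponentsWithStats(m.astype(np.uint8))
    for k in range(1,n):
        if s[k,4]<100: continue
        cnt=cv2.findContours((l==k).astype(np.uint8),cv2.RETR_EXTERNAL,cv2.CHAIN_APPROX_NONE)[0][0][:,0]
        print('bar top',s[k],np.median(C[l==k][:,2]).round(4),cv2.minAreaRect((onz(c,cnt,.038+zb)[:,:2]*1000).astype(np.float32)))
E
python3 - <<'E'
from h import *
shot('wrist','w8');st();plate('w8')
c,i,d=load('w2');C=cloud(c,d);o=np.array([.493,-.023]);y=np.radians(66.8)
L=np.stack([(C[...,0]-o[0])*np.cos(y)+(C[...,1]-o[1])*np.sin(y),-(C[...,0]-o[0])*np.sin(y)+(C[...,1]-o[1])*np.cos(y),C[...,2]],-1)
for zc in (.05,.1,.15,.19):
    m=(L[...,2]>zc)&(L[...,2]<.25)&(np.arange(640)[None]<200)&(np.arange(480)[:,None]<300)
    for ya in (-.08,-.04,0,.04,.08):
        q=m&(abs(L[...,1]-ya)<.02); print(zc,ya,q.sum(),np.percentile(L[q][:,0],1).round(3) if q.any() else '')
E
```

```text
12.5 ee [0.3568 0.3502 0.1493] ydeg -43.27 zax [-2.e-04 -2.e-04 -1.e+00] F [-0.3 -0.7 -0.2] gap 0.0428 q [ 0.73 -0.24  1.91  0.    1.47  1.48]
bar top [ 307   81   24   89 2057] 0.0364 ((410.30059814453125, 406.7007751464844), (53.79424285888672, 14.974994659423828), 46.22489547729492)
0.05 -0.08 6626 0.121
0.05 -0.04 7175 0.121
0.05 0 6409 0.114
0.05 0.04 6592 0.114
0.05 0.08 4154 0.12
0.1 -0.08 5898 0.121
0.1 -0.04 6441 0.121
0.1 0 5487 0.139
0.1 0.04 5008 0.144
0.1 0.08 2762 0.154
0.15 -0.08 4824 0.121
0.15 -0.04 5371 0.121
0.15 0 4586 0.139
0.15 0.04 4104 0.144
0.15 0.08 2059 0.155
0.19 -0.08 3544 0.121
0.19 -0.04 4086 0.128
0.19 0 3498 0.14
0.19 0.04 3056 0.151
0.19 0.08 1237 0.162
```

Emit:
jog_arm(deltas=[{"claw":0,"x":20,"y":21.2,"z":0,"rx":0,"ry":0,"rz":0},{"claw":0,"x":33.5,"y":35.5,"z":0,"rx":0,"ry":0,"rz":0},{"claw":0,"x":0,"y":0,"z":-45,"rx":0,"ry":0,"rz":0},{"claw":0,"x":0,"y":0,"z":-45,"rx":0,"ry":0,"rz":0},{"claw":0,"x":0,"y":0,"z":-30,"rx":0,"ry":0,"rz":0},{"claw":0,"x":0,"y":0,"z":-11.5,"rx":0,"ry":0,"rz":0},{"claw":0,"x":0,"y":0,"z":0,"rx":0,"ry":0,"rz":0},{"claw":-1,"x":0,"y":0,"z":0,"rx":0,"ry":0,"rz":0},{"claw":-1,"x":0,"y":0,"z":0,"rx":0,"ry":0,"rz":0},{"claw":-1,"x":0,"y":0,"z":0,"rx":0,"ry":0,"rz":0},{"claw":-1,"x":0,"y":0,"z":0,"rx":0,"ry":0,"rz":0},{"claw":-1,"x":0,"y":0,"z":0,"rx":0,"ry":0,"rz":0},{"claw":-1,"x":0,"y":0,"z":0,"rx":0,"ry":0,"rz":0}], grip_force=60)

```text
time_s: 13.8
ee_pos: [0.4111, 0.4077, 0.0205]
orientation: [0.918, 0.397, 0.001, -0.001]
force: [-0.6, -1.4, 6.6]
finger_gap: 0.0148
finger_force: 60.4
```

Emit:
jog_arm(deltas=[{"claw":-1,"x":0,"y":0,"z":5,"rx":0,"ry":0,"rz":0},{"claw":-1,"x":0,"y":0,"z":10,"rx":0,"ry":0,"rz":0},{"claw":-1,"x":0,"y":0,"z":30,"rx":0,"ry":0,"rz":0},{"claw":-1,"x":0,"y":0,"z":40,"rx":0,"ry":0,"rz":0},{"claw":-1,"x":0,"y":0,"z":40,"rx":0,"ry":0,"rz":0},{"claw":-1,"x":0,"y":0,"z":20,"rx":0,"ry":0,"rz":0},{"claw":-1,"x":0,"y":0,"z":0,"rx":0,"ry":0,"rz":0},{"claw":-1,"x":0,"y":0,"z":0,"rx":0,"ry":0,"rz":0}])

```text
time_s: 14.6
ee_pos: [0.4102, 0.4069, 0.1632]
orientation: [0.918, 0.397, 0.0, -0.0]
force: [0.7, -0.0, -3.0]
finger_gap: 0.0147
finger_force: 59.1
```

```bash
cat >> h.py <<'E'
def held(name):
    # plate top face in tool frame: outline and holes
    c,i,d=load(name);s=ctrl.state();C=cloud(c,d)
    r=R.from_quat(s['orientation']).as_matrix();L=(C-s['ee_pos'])@r
    hsv=cv2.cvtColor(i,cv2.COLOR_BGR2HSV)
    print('ee',s['ee_pos'].round(4))
    return c,i,L,hsv
E
python3 - <<'E'
from h import *
shot('wrist','w9');st();c,i,L,hsv=held('w9')
m=(hsv[...,1]<45)&(hsv[...,2]>60)&(abs(L[...,0])<.11)&(abs(L[...,1])<.07)&(L[...,2]>-.01)&(L[...,2]<.04)
P=L[m];print(m.sum(),P.min(0).round(4),P.max(0).round(4))
A=np.c_[P[:,:2],np.ones(len(P))];print('plane',np.linalg.lstsq(A,P[:,2],rcond=None)[0].round(4))
cv2.imwrite('pics/w9b.png',cv2.resize(i,(480,360)))
E
```

```text
14.65 ee [0.41   0.4066 0.1622] ydeg -43.28 zax [-0.0011 -0.001  -1.    ] F [ 0.8  0.2 -4. ] gap 0.0145 q [ 0.74 -0.07  1.74 -0.    1.47  1.49]
ee [0.41   0.4066 0.1622]
27044 [-0.0765 -0.0456  0.0068] [0.0542 0.0448 0.0224]
plane [ 0.0045 -0.0009  0.0107]
```

View pics/w9b.png

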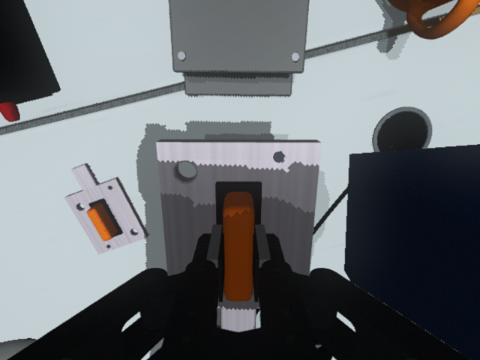

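Plate held straight by its bar (hole visible at (186,170), bar at (238,245)); level within 0.3°, centred in y. Carrying it high past the cabinet to a stand-off behind the jig's slot, where the pins can be measured in the same tool orientation.

Emit:
jog_arm(deltas=[{"claw":-1,"x":-5,"y":0,"z":30,"rx":0,"ry":0,"rz":0},{"claw":-1,"x":-5,"y":-10,"z":40,"rx":0,"ry":0,"rz":0},{"claw":-1,"x":0,"y":-25,"z":40,"rx":0,"ry":0,"rz":0},{"claw":-1,"x":0,"y":-40,"z":28,"rx":0,"ry":0,"rz":0},{"claw":-1,"x":0,"y":-42,"z":0,"rx":0,"ry":0,"rz":0},{"claw":-1,"x":0,"y":-42,"z":0,"rx":0,"ry":0,"rz":4},{"claw":-1,"x":0,"y":-42,"z":0,"rx":0,"ry":0,"rz":4},{"claw":-1,"x":0,"y":-42,"z":0,"rx":0,"ry":0,"rz":4},{"claw":-1,"x":0,"y":-42,"z":0,"rx":0,"ry":0,"rz":4},{"claw":-1,"x":0,"y":-42,"z":0,"rx":0,"ry":0,"rz":4.1},{"claw":-1,"x":0,"y":-42,"z":0,"rx":0,"ry":0,"rz":0},{"claw":-1,"x":8,"y":-42,"z":0,"rx":0,"ry":0,"rz":0},{"claw":-1,"x":12,"y":-42,"z":0,"rx":0,"ry":0,"rz":0},{"claw":-1,"x":12,"y":-42,"z":0,"rx":0,"ry":0,"rz":0},{"claw":-1,"x":12,"y":-30,"z":-30,"rx":0,"ry":0,"rz":0},{"claw":-1,"x":0,"y":-20,"z":-40,"rx":0,"ry":0,"rz":0},{"claw":-1,"x":0,"y":0,"z":-30,"rx":0,"ry":0,"rz":0},{"claw":-1,"x":0,"y":0,"z":0,"rx":0,"ry":0,"rz":0},{"claw":-1,"x":0,"y":0,"z":0,"rx":0,"ry":0,"rz":0}])

```text
time_s: 16.55
ee_pos: [0.4442, -0.1377, 0.2014]
orientation: [0.835, 0.551, -0.0, -0.001]
force: [-0.5, -0.9, -2.4]
finger_gap: 0.0145
finger_force: 59.2
```

Run:
```python
from h import *
shot('wrist','w10');st();jigm('w10')
c,i,L,hsv=held('w10')
m=(hsv[...,1]<45)&(hsv[...,2]>60)&(abs(L[...,0])<.07)&(abs(L[...,1])<.07)&(L[...,2]>.004)&(L[...,2]<.018)
m=cv2.morphologyEx(m.astype(np.uint8),cv2.MORPH_OPEN,np.ones((3,3)))
r=R.from_quat(ctrl.state()['orientation']).as_matrix();e=ctrl.state()['ee_pos'];n,l,s,ce=cv2.connectedComponentsWithStats(m)
k=1+s[1:,4].argmax();P=L[l==k];print(s[k],np.percentile(P,[.3,99.7],axis=0).round(4),np.median(P[:,2]).round(4))
```

```text
16.6 ee [ 0.4447 -0.1378  0.2026] ydeg -23.15 zax [ 7.e-04 -2.e-04 -1.e+00] F [ 0.9  0.2 -3.1] gap 0.0146 q [-0.36 -0.35  1.91  0.    1.58  0.05]
red 690 [[0.5483, -0.1435, 0.0421], [0.5695, -0.1223, 0.0496]]
pin n 135 43 [ 0.5072 -0.0638  0.0363] top [ 0.5074 -0.0639  0.04  ]
pin n 96 10 [0.4794 0.0207 0.0347] top [0.4797 0.0208 0.04  ]
len 0.0891 yaw 67.54 origin [ 0.4924 -0.0243]
ee [ 0.4447 -0.1378  0.2026]
[  208   188   220   180 24496] [[-0.0292 -0.0456  0.0113]
 [ 0.0535  0.0439  0.0166]] 0.013
```

View pics/w10.png

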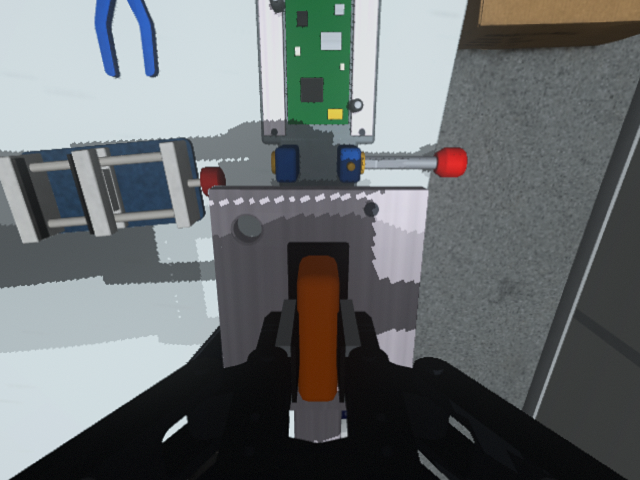

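Plate above/behind the slot; cheeks (286,162)/(349,162), slot open (rod retracted to the right, knob (452,162)); pin A at (356,104), pin B cut at (278,5); plate hole at (248,228). Refining the plate-in-hand offset by its edges and hole.

Run:
```python
from h import *
c,i,d=load('w10');s=ctrl.state();r=R.from_quat(s['orientation']).as_matrix();e=s['ee_pos']
def tl(uv,zt): # ray onto tool-frame plane z=zt
    o,dd=rays(c,uv);o=(o-e)@r;dd=dd@r;return o+dd*((zt-o[2])/dd[:,2])[:,None]
g=cv2.cvtColor(i,cv2.COLOR_BGR2GRAY);hsv=cv2.cvtColor(i,cv2.COLOR_BGR2HSV)
# foot: dark
m=((g<35)).astype(np.uint8)
rows=m[:,318-22:318+22].mean(1);fr=np.where((rows>.8)&(np.arange(480)>215))[0][0]
row=m[250];lft=np.where(row[270:318])[0][0]+270;rgt=318+np.where(row[318:370])[0][-1]
print('foot px',fr,lft,rgt,'tool',tl([[ (lft+rgt)/2,fr-.5]],.006).round(4),'width',tl([[lft-.5,250],[rgt+.5,250]],.006).round(4).tolist())
# hole
sub=g[208:250,226:272].astype(float);b=cv2.GaussianBlur(g,(3,3),0)
ed=cv2.Canny(b,25,60)[208:250,226:272]
cs=cv2.findContours(ed,cv2.RETR_LIST,cv2.CHAIN_APPROX_NONE)[0]
for q in cs:
    if len(q)>25:
        el=cv2.fitEllipse(q);ctr=np.array(el[0])+[226,208];print('hole',len(q),el,ctr,tl([ctr],.010).round(4), tl([[ctr[0]-el[1][0]/2,ctr[1]],[ctr[0]+el[1][0]/2,ctr[1]]],.010)[:,1].round(4))
# plate far edge: top/side boundary from brightness columns
for u in (240,280,300,340,380,410):
    col=g[178:200,u].astype(int);print(u,col.tolist())
A=tl(proj(c,[[.5074,-.0639,.04]]),0.2026-.04);print('pinA tool',A.round(4))
cv2.imwrite('pics/hole.png',cv2.resize(i[180:260,205:325],None,fx=5,fy=5,interpolation=cv2.INTER_CUBIC))
```

```text
foot px 243 288 348 tool [[ 0.0331 -0.0006  0.006 ]] width [[0.0298, -0.0131, 0.006], [0.0298, 0.0119, 0.006]]
hole 98 ((22.770923614501953, 18.924896240234375), (30.398679733276367, 31.84499168395996), 59.422847747802734) [248.77092361 226.92489624] [[ 0.0385 -0.0292  0.01  ]] [-0.0355 -0.0229]
hole 160 ((24.21324348449707, 16.342342376708984), (22.134029388427734, 31.847810745239258), 97.55142211914062) [250.21324348 224.34234238] [[ 0.0396 -0.0286  0.01  ]] [-0.0331 -0.024 ]
240 [119, 118, 118, 120, 118, 120, 118, 101, 68, 58, 57, 78, 104, 110, 110, 111, 110, 109, 113, 159, 203, 208]
280 [43, 41, 35, 35, 41, 48, 50, 52, 54, 55, 57, 73, 98, 106, 105, 105, 105, 113, 162, 205, 207, 206]
300 [66, 67, 61, 54, 51, 50, 51, 51, 56, 54, 54, 70, 98, 105, 105, 104, 106, 103, 102, 110, 153, 192]
340 [42, 42, 40, 45, 53, 54, 54, 55, 58, 60, 58, 70, 91, 107, 107, 106, 117, 133, 159, 166, 122, 111]
380 [216, 216, 216, 215, 216, 216, 217, 202, 146, 72, 63, 78, 116, 143, 145, 177, 211, 215, 214, 213, 213, 213]
410 [216, 216, 216, 216, 216, 216, 216, 203, 145, 72, 66, 109, 180, 215, 215, 212, 210, 212, 212, 211, 211, 210]
pinA tool [[0.0926 0.0285 0.1626]]
```

Offset in hand ≈ 0 (foot edge 33.1 mm vs 33, hole (38.5,-29.2) vs (38,-30)). Target TCP ≈ (0.4925,-0.0227).

Emit:
jog_arm(deltas=[{"claw":-1,"x":12,"y":28.8,"z":0,"rx":0,"ry":0,"rz":0},{"claw":-1,"x":12,"y":28.8,"z":0,"rx":0,"ry":0,"rz":0},{"claw":-1,"x":12,"y":28.8,"z":0,"rx":0,"ry":0,"rz":0},{"claw":-1,"x":12,"y":28.7,"z":-20,"rx":0,"ry":0,"rz":0},{"claw":-1,"x":0,"y":0,"z":-30,"rx":0,"ry":0,"rz":0},{"claw":-1,"x":0,"y":0,"z":-30,"rx":0,"ry":0,"rz":0},{"claw":-1,"x":0,"y":0,"z":-25,"rx":0,"ry":0,"rz":0},{"claw":-1,"x":0,"y":0,"z":-13,"rx":0,"ry":0,"rz":0},{"claw":-1,"x":0,"y":0,"z":0,"rx":0,"ry":0,"rz":0},{"claw":-1,"x":0,"y":0,"z":0,"rx":0,"ry":0,"rz":0},{"claw":-1,"x":0,"y":0,"z":0,"rx":0,"ry":0,"rz":0}])

```text
time_s: 17.7
ee_pos: [0.4932, -0.0229, 0.0853]
orientation: [0.835, 0.551, 0.001, 0.001]
force: [0.5, -0.1, -3.1]
finger_gap: 0.0145
finger_force: 59.2
```

Run:
```python
from h import *
E=[]
for k in range(3):
    shot(['wrist','side','top'][k],f'a{k}');st();E.append(ctrl.state()['ee_pos'])
print(np.mean(E,0).round(4))
w=cv2.resize(cv2.imread('pics/a0.png'),(400,300));s=cv2.resize(cv2.imread('pics/a1.png')[160:265,290:430],(400,300),interpolation=cv2.INTER_CUBIC)
cv2.imwrite('pics/m11.png',np.hstack([w,s]))
```

```text
17.75 ee [ 0.4931 -0.0229  0.0851] ydeg -23.17 zax [ 2.3e-03 -2.0e-04 -1.0e+00] F [ 0.2 -0.9 -2.7] gap 0.0145 q [-0.1  -0.21  2.    0.    1.35  0.31]
17.8 ee [ 0.493  -0.0229  0.0848] ydeg -23.18 zax [ 1.9e-03 -2.0e-04 -1.0e+00] F [-0.5  0.1 -3.3] gap 0.0147 q [-0.1  -0.21  2.    0.    1.35  0.31]
17.85 ee [ 0.4928 -0.0229  0.0844] ydeg -23.18 zax [ 1.3e-03 -1.0e-04 -1.0e+00] F [ 0.5 -0.2 -3.2] gap 0.0148 q [-0.1  -0.21  2.    0.    1.35  0.31]
[ 0.493  -0.0229  0.0848]
```

I have now viewed 11 pictures, one over the limit of 10, so no more viewing; from here only numbers. Lowering slowly while watching the force.

Emit:
jog_arm(deltas=[{"claw":-1,"x":0,"y":0,"z":-8,"rx":0,"ry":0,"rz":0},{"claw":-1,"x":0,"y":0,"z":-8,"rx":0,"ry":0,"rz":0},{"claw":-1,"x":0,"y":0,"z":-4,"rx":0,"ry":0,"rz":0},{"claw":-1,"x":0,"y":0,"z":-2,"rx":0,"ry":0,"rz":0},{"claw":-1,"x":0,"y":0,"z":-2,"rx":0,"ry":0,"rz":0},{"claw":-1,"x":0,"y":0,"z":-1,"rx":0,"ry":0,"rz":0},{"claw":-1,"x":0,"y":0,"z":0,"rx":0,"ry":0,"rz":0}])

```text
time_s: 18.55
ee_pos: [0.4924, -0.0229, 0.0584]
orientation: [0.835, 0.551, -0.0, 0.0]
force: [0.9, -0.0, -2.8]
finger_gap: 0.0145
finger_force: 59.4
```

Emit:
jog_arm(deltas=[{"claw":-1,"x":0,"y":0,"z":-1,"rx":0,"ry":0,"rz":0},{"claw":-1,"x":0,"y":0,"z":-1,"rx":0,"ry":0,"rz":0},{"claw":-1,"x":0,"y":0,"z":-1,"rx":0,"ry":0,"rz":0},{"claw":-1,"x":0,"y":0,"z":0,"rx":0,"ry":0,"rz":0}])

```text
time_s: 18.95
ee_pos: [0.4924, -0.0229, 0.0553]
orientation: [0.835, 0.551, 0.0, -0.0]
force: [-0.0, -0.2, -1.8]
finger_gap: 0.0144
finger_force: 59.4
```

Emit:
jog_arm(deltas=[{"claw":-1,"x":0,"y":0,"z":-1,"rx":0,"ry":0,"rz":0},{"claw":-1,"x":0,"y":0,"z":-1,"rx":0,"ry":0,"rz":0},{"claw":-1,"x":0,"y":0,"z":-1,"rx":0,"ry":0,"rz":0},{"claw":-1,"x":0,"y":0,"z":0,"rx":0,"ry":0,"rz":0}])

```text
time_s: 19.35
ee_pos: [0.4926, -0.0228, 0.0525]
orientation: [0.835, 0.551, 0.0, 0.0]
force: [2.8, 0.8, -2.8]
finger_gap: 0.0144
finger_force: 59.5
```

Emit:
jog_arm(deltas=[{"claw":-1,"x":0,"y":0,"z":-1,"rx":0,"ry":0,"rz":0},{"claw":-1,"x":0,"y":0,"z":-1,"rx":0,"ry":0,"rz":0},{"claw":-1,"x":0,"y":0,"z":-1,"rx":0,"ry":0,"rz":0},{"claw":-1,"x":0,"y":0,"z":0,"rx":0,"ry":0,"rz":0}])

```text
time_s: 19.75
ee_pos: [0.4926, -0.0228, 0.0495]
orientation: [0.835, 0.551, 0.0, 0.0]
force: [5.1, 3.9, -1.5]
finger_gap: 0.0143
finger_force: 59.7
```

Emit:
jog_arm(deltas=[{"claw":-1,"x":0.4,"y":0.3,"z":0,"rx":0,"ry":0,"rz":0},{"claw":-1,"x":0,"y":0,"z":-1,"rx":0,"ry":0,"rz":0},{"claw":-1,"x":0,"y":0,"z":-1,"rx":0,"ry":0,"rz":0},{"claw":-1,"x":0,"y":0,"z":-1,"rx":0,"ry":0,"rz":0},{"claw":-1,"x":0,"y":0,"z":0,"rx":0,"ry":0,"rz":0}])

```text
time_s: 20.25
ee_pos: [0.4927, -0.0226, 0.0462]
orientation: [0.835, 0.551, -0.0, -0.0]
force: [3.2, 1.4, -4.2]
finger_gap: 0.0144
finger_force: 59.4
```

Emit:
jog_arm(deltas=[{"claw":-1,"x":0,"y":0,"z":-1,"rx":0,"ry":0,"rz":0},{"claw":-1,"x":0,"y":0,"z":-1,"rx":0,"ry":0,"rz":0},{"claw":-1,"x":0,"y":0,"z":-1,"rx":0,"ry":0,"rz":0},{"claw":-1,"x":0,"y":0,"z":-1,"rx":0,"ry":0,"rz":0},{"claw":-1,"x":0,"y":0,"z":0,"rx":0,"ry":0,"rz":0}])

```text
time_s: 20.75
ee_pos: [0.4927, -0.0226, 0.0422]
orientation: [0.835, 0.551, -0.0, -0.0]
force: [1.6, 1.0, -3.4]
finger_gap: 0.0144
finger_force: 59.3
```

Emit:
jog_arm(deltas=[{"claw":-1,"x":0,"y":0,"z":-1,"rx":0,"ry":0,"rz":0},{"claw":-1,"x":0,"y":0,"z":-1,"rx":0,"ry":0,"rz":0},{"claw":-1,"x":0,"y":0,"z":0,"rx":0,"ry":0,"rz":0}])

```text
time_s: 21.05
ee_pos: [0.4928, -0.0226, 0.0405]
orientation: [0.835, 0.551, -0.0, 0.0]
force: [1.6, 0.9, 0.5]
finger_gap: 0.0148
finger_force: 59.9
```

Emit:
jog_arm(deltas=[{"claw":-1,"x":0,"y":0,"z":-0.7,"rx":0,"ry":0,"rz":0},{"claw":-1,"x":0,"y":0,"z":0,"rx":0,"ry":0,"rz":0}])

```text
time_s: 21.25
ee_pos: [0.4928, -0.0226, 0.0405]
orientation: [0.835, 0.551, -0.0, -0.0]
force: [-4.5, 1.6, 11.1]
finger_gap: 0.0147
finger_force: 61.2
```

Seated: z stops at 0.0405 (expected 0.0405) with force rising. Releasing, rising, turning for the knob.

Emit:
jog_arm(deltas=[{"claw":-0.2,"x":0,"y":0,"z":0.7,"rx":0,"ry":0,"rz":0},{"claw":-0.2,"x":0,"y":0,"z":0,"rx":0,"ry":0,"rz":0},{"claw":-0.2,"x":0,"y":0,"z":0,"rx":0,"ry":0,"rz":0},{"claw":-0.2,"x":0,"y":0,"z":10,"rx":0,"ry":0,"rz":0},{"claw":-0.2,"x":0,"y":0,"z":30,"rx":0,"ry":0,"rz":0},{"claw":0,"x":0,"y":0,"z":45,"rx":0,"ry":0,"rz":0},{"claw":0,"x":0,"y":0,"z":45,"rx":0,"ry":0,"rz":0},{"claw":0,"x":5,"y":-10,"z":30,"rx":0,"ry":0,"rz":-8.5},{"claw":0,"x":5,"y":-10,"z":0,"rx":0,"ry":0,"rz":-8.5},{"claw":0,"x":5,"y":-10,"z":0,"rx":0,"ry":0,"rz":-8.5},{"claw":0,"x":5,"y":-10,"z":0,"rx":0,"ry":0,"rz":-8.5},{"claw":0,"x":5,"y":-10,"z":0,"rx":0,"ry":0,"rz":-8.5},{"claw":0,"x":5,"y":-10,"z":0,"rx":0,"ry":0,"rz":-8.5},{"claw":0,"x":0,"y":0,"z":0,"rx":0,"ry":0,"rz":-8.5},{"claw":0,"x":0,"y":0,"z":0,"rx":0,"ry":0,"rz":-8.5},{"claw":0,"x":0,"y":0,"z":0,"rx":0,"ry":0,"rz":-8.5},{"claw":0,"x":0,"y":0,"z":0,"rx":0,"ry":0,"rz":-8.5},{"claw":0,"x":0,"y":0,"z":0,"rx":0,"ry":0,"rz":-5},{"claw":0,"x":0,"y":0,"z":0,"rx":0,"ry":0,"rz":0},{"claw":0,"x":0,"y":0,"z":0,"rx":0,"ry":0,"rz":0}])

```text
time_s: 23.25
ee_pos: [0.5227, -0.0826, 0.2009]
orientation: [0.98, -0.199, 0.0, 0.0]
force: [-0.4, 0.1, 1.0]
finger_gap: 0.043
finger_force: 0.0
```

```bash
cat >> h.py <<'E'
def seat(name):
    c,i,d=load(name);C=cloud(c,d);o=np.array([.4928,-.0228]);y=np.radians(66.8)
    L=np.stack([(C[...,0]-o[0])*np.cos(y)+(C[...,1]-o[1])*np.sin(y),-(C[...,0]-o[0])*np.sin(y)+(C[...,1]-o[1])*np.cos(y),C[...,2]],-1)
    for a,b in [(-45,-35),(-45,35),(45,-35),(45,35),(0,-35),(0,35),(-58,0),(-40,0)]:
        q=np.hypot(L[...,0]-a/1e3,L[...,1]-b/1e3)<.004;print((a,b),q.sum(),np.median(L[q][:,2]).round(4) if q.any() else '',end=' ')
    print()
    hsv=cv2.cvtColor(i,cv2.COLOR_BGR2HSV)
    red=((hsv[...,0]<8)|(hsv[...,0]>172))&(hsv[...,1]>180)&(hsv[...,2]>90)&(C[...,2]<.06)&(C[...,2]>.02)&(L[...,1]<-.04)&(abs(L[...,0]+.075)<.03)
    print('knob jig',np.percentile(L[red],[1,99],axis=0).round(4).tolist(),'world',np.percentile(C[red],[1,99],axis=0).mean(0).round(4))
E
python3 - <<'E'
from h import *
shot('wrist','w12');st();plate('w12',.02,(.4,.6,-.1,.1));seat('w12')
print('bolt before, w2:');seat('w2');print('w4');seat('w4')
E
```

```text
23.3 ee [ 0.5227 -0.0826  0.2007] ydeg -113.02 zax [ 2.e-04 -1.e-04 -1.e+00] F [-0.   0.6  0.3] gap 0.0425 q [-0.2  -0.2   1.79 -0.    1.54  1.77]
bar top [ 235  277   67   18 1102] 0.0565 ((494.3373718261719, -25.585466384887695), (54.53616714477539, 15.229345321655273), 66.99359130859375)
(-45, -35) 67 0.029 (-45, 35) 48 0.0293 (45, -35) 61 0.0289 (45, 35) 37 0.029 (0, -35) 97 0.0294 (0, 35) 53 0.0292 (-58, 0) 57 0.029 (-40, 0) 54 0.0292 
knob jig [[-0.0852, -0.1147, 0.0416], [-0.0645, -0.0944, 0.0496]] world [ 0.5599 -0.1331  0.0456]
bolt before, w2:
(-45, -35) 33 0.0191 (-45, 35) 27 0.019 (45, -35) 36 0.0186 (45, 35) 15 0.0188 (0, -35) 32 0.0194 (0, 35) 28 0.0189 (-58, 0) 29 0.0128 (-40, 0) 28 0.0148 
knob jig [[-0.0846, -0.072, 0.0415], [-0.0646, -0.0538, 0.0502]] world [ 0.5214 -0.1171  0.0459]
w4
(-45, -35) 74 0.019 (-45, 35) 61 0.0189 (45, -35) 69 0.0193 (45, 35) 29 0.0192 (0, -35) 75 0.019 (0, 35) 58 0.019 (-58, 0) 64 0.013 (-40, 0) 151 0.2014 
knob jig [[-0.0848, -0.1142, 0.0419], [-0.0644, -0.0937, 0.0499]] world [ 0.5594 -0.1329  0.0459]
```

Plate flush: top 0.029 everywhere, exactly 10 mm over the rails' reading; knob 41.6 mm out. Now grasp the knob and push home.

Emit:
jog_arm(deltas=[{"claw":0,"x":20,"y":-26,"z":0,"rx":0,"ry":0,"rz":-0.2},{"claw":0,"x":19.8,"y":-25.6,"z":-10,"rx":0,"ry":0,"rz":0},{"claw":0,"x":0,"y":0,"z":-45,"rx":0,"ry":0,"rz":0},{"claw":0,"x":0,"y":0,"z":-45,"rx":0,"ry":0,"rz":0},{"claw":0,"x":0,"y":0,"z":-40,"rx":0,"ry":0,"rz":0},{"claw":0,"x":0,"y":0,"z":-25,"rx":0,"ry":0,"rz":0},{"claw":0,"x":0,"y":0,"z":-17.5,"rx":0,"ry":0,"rz":0},{"claw":0,"x":0,"y":0,"z":0,"rx":0,"ry":0,"rz":0},{"claw":-0.8,"x":0,"y":0,"z":0,"rx":0,"ry":0,"rz":0},{"claw":-0.8,"x":0,"y":0,"z":0,"rx":0,"ry":0,"rz":0},{"claw":-0.8,"x":0,"y":0,"z":0,"rx":0,"ry":0,"rz":0},{"claw":-0.8,"x":0,"y":0,"z":0,"rx":0,"ry":0,"rz":0},{"claw":-0.8,"x":0,"y":0,"z":0,"rx":0,"ry":0,"rz":0}], grip_force=30)

```text
time_s: 24.6
ee_pos: [0.5629, -0.1347, 0.0192]
orientation: [0.979, -0.202, 0.001, 0.0]
force: [-2.0, -4.2, 1.4]
finger_gap: 0.0226
finger_force: 29.6
```

Emit:
jog_arm(deltas=[{"claw":-0.8,"x":-4.6,"y":2,"z":0,"rx":0,"ry":0,"rz":0},{"claw":-0.8,"x":-4.6,"y":2,"z":0,"rx":0,"ry":0,"rz":0},{"claw":-0.8,"x":-4.6,"y":2,"z":0,"rx":0,"ry":0,"rz":0},{"claw":-0.8,"x":-4.6,"y":2,"z":0,"rx":0,"ry":0,"rz":0},{"claw":-0.8,"x":-4.6,"y":2,"z":0,"rx":0,"ry":0,"rz":0},{"claw":-0.8,"x":-4.6,"y":2,"z":0,"rx":0,"ry":0,"rz":0},{"claw":-0.8,"x":-4.6,"y":2,"z":0,"rx":0,"ry":0,"rz":0},{"claw":-0.8,"x":-4.6,"y":2,"z":0,"rx":0,"ry":0,"rz":0},{"claw":-0.8,"x":-2,"y":0.8,"z":0,"rx":0,"ry":0,"rz":0},{"claw":-0.8,"x":0,"y":0,"z":0,"rx":0,"ry":0,"rz":0},{"claw":-0.8,"x":0,"y":0,"z":0,"rx":0,"ry":0,"rz":0}])

```text
time_s: 25.7
ee_pos: [0.5243, -0.1181, 0.0192]
orientation: [0.979, -0.202, 0.001, 0.001]
force: [-1.3, -7.1, -0.1]
finger_gap: 0.0223
finger_force: 31.0
```

Emit:
jog_arm(deltas=[{"claw":-0.8,"x":-0.9,"y":0.4,"z":0,"rx":0,"ry":0,"rz":0},{"claw":-0.8,"x":0,"y":0,"z":0,"rx":0,"ry":0,"rz":0}])

```text
time_s: 25.9
ee_pos: [0.5243, -0.1181, 0.0195]
orientation: [0.979, -0.202, 0.002, 0.001]
force: [5.8, -11.1, -4.7]
finger_gap: 0.0223
finger_force: 30.6
```

Emit:
jog_arm(deltas=[{"claw":0,"x":0,"y":0,"z":0,"rx":0,"ry":0,"rz":0},{"claw":0,"x":0,"y":0,"z":0,"rx":0,"ry":0,"rz":0},{"claw":0,"x":0,"y":0,"z":0,"rx":0,"ry":0,"rz":0},{"claw":0,"x":0,"y":0,"z":15,"rx":0,"ry":0,"rz":0},{"claw":0,"x":0,"y":0,"z":40,"rx":0,"ry":0,"rz":0},{"claw":0,"x":0,"y":0,"z":45,"rx":0,"ry":0,"rz":0},{"claw":0,"x":0,"y":0,"z":45,"rx":0,"ry":0,"rz":0},{"claw":0,"x":0,"y":20,"z":35,"rx":0,"ry":0,"rz":0},{"claw":0,"x":0,"y":20,"z":0,"rx":0,"ry":0,"rz":0},{"claw":0,"x":0,"y":0,"z":0,"rx":0,"ry":0,"rz":0},{"claw":0,"x":0,"y":0,"z":0,"rx":0,"ry":0,"rz":0}])

```text
time_s: 27.0
ee_pos: [0.5227, -0.0768, 0.1985]
orientation: [0.979, -0.202, 0.0, 0.0]
force: [0.2, -0.3, -0.6]
finger_gap: 0.0427
finger_force: 0.0
```

Run:
```python
from h import *
shot('wrist','w13');st();plate('w13',.02,(.4,.6,-.1,.1));seat('w13')
c,i,d=load('w13');C=cloud(c,d)  # rod height across slot at jig x=-75, y=0
o=np.array([.4928,-.0228]);y=np.radians(66.8);p=o+np.array([np.cos(y),np.sin(y)])*-.075
q=np.hypot(C[...,0]-p[0],C[...,1]-p[1])<.004;print('slot z',np.percentile(C[q][:,2],[10,50,90]).round(4))
c,i,d=load('w12');C=cloud(c,d);q=np.hypot(C[...,0]-p[0],C[...,1]-p[1])<.004;print('slot z before',np.percentile(C[q][:,2],[10,50,90]).round(4))
```

```text
27.05 ee [ 0.5226 -0.0771  0.1981] ydeg -113.35 zax [-3.e-04 -1.e-04 -1.e+00] F [0.  0.4 0.3] gap 0.0429 q [-0.19 -0.2   1.8  -0.    1.54  1.78]
bar top [ 241  276   67   18 1133] 0.0566 ((494.3098449707031, -25.295021057128906), (54.03861618041992, 15.077934265136719), 66.679931640625)
(-45, -35) 65 0.029 (-45, 35) 51 0.0293 (45, -35) 65 0.0291 (45, 35) 44 0.029 (0, -35) 64 0.0292 (0, 35) 53 0.029 (-58, 0) 58 0.0289 (-40, 0) 58 0.0289 
knob jig [[-0.0743, -0.0724, 0.0421], [-0.0654, -0.0583, 0.0499]] world [ 0.525  -0.1134  0.046 ]
slot z [0.0415 0.0453 0.0464]
slot z before [0.028  0.0289 0.0295]
```

Bolt home: the outer knob end is at -72.4 mm against -72.0 mm originally, the stop was felt, and the rod is now over the tab. Plate still flush.

```bash
python3 -c "
from h import *
print(ctrl.hand_in())"
```

```text
the job is handed in; nothing more can be done
None
```

The job is handed in at about 27 s of robot time: by measurement the plate sits flush on the jig's pins and the bolt is fully home over the tab, but I viewed 11 pictures against the limit of 10, so the last steps were checked by numbers only.

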